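# White-reference check of the reflectance reader

### The arm

A 6-joint arm with a two-finger parallel gripper is mounted at the origin on a cart in front of the work surface, level with it; the furniture and walls round the work are solid. World frame = base frame: x ahead of the robot, y to its left, z up, the work surface at z = 0. Lengths are in m, angles in rad, forces in N, time in s.
With the tool pointing down it reaches from about 0.35 to 0.975 m from the base axis. Payload 4.9 kg.
Tool frame: the origin (TCP) lies at the very end of the fingers, on their centre line; the grasp point (between the pads) lies 19 mm behind it; z points along the fingers, y is the line along which they close (so a half turn about z gives the same grasp; the last joint's range is limited). The gripper opens to 85 mm and grips with 20 to 120 N. Pads are 22 mm wide; open, the fingers measure 114 mm over their backs; the gripper's body (76 mm by 85 mm) begins 54 mm behind the grasp point. The pads swing forward as they close: fully open they stand 13 mm farther back than shut.
Start: joints at [1.055, 0.053, 1.613, -0, 1.476, -0.119], TCP at [0.242, 0.576, 0.231] pointing down, gripper open.
Joint ranges: [-3.01, 3.01], [-1.01, 2.22], [0.06, 2.58], [-1.02, 4.17], [0.09, 2.62], [-3.14, 3.14]. Speed limits (rad/s): [2.57, 2.57, 3.14, 3.14, 3.14, 3.14].

### API

Orientations are given as a rotation vector (axis times angle).
In Python, from station import get_obs, get_image, finish_job gives the robot as it stands. The module is installed in compiled form; this text tells all that it offers.
- The arm moves only by the tool carry_out, never from a script. Its argument "rows" is a list of rows, each a list of 7 numbers: the turn, a rotation vector about the tool's x, y, z as a fraction of full scale, then the shift along the tool's x, y, z as a fraction of full scale, then the closure, from -1 (fully open) to 1 (shut). A call has 1 to 5 rows; each row is the pose to reach, as a shift and turn from the pose commanded when the call began, along the tool's axes at that moment, turning the shorter way round; what a row does not reach only later rows make up. Full scale, the value 1, is 300 mm for a shift and pi rad for a turn. A row lasts 1/10 s, in which the tool goes at most 50 mm and 8.59 degrees, less where a joint would pass 70% of its speed; a pose out of reach is approached as far as the arm can. A call with a number of a shift or a turn outside -1 to 1 is refused whole. A call with a gripper value outside its range is refused whole. The fingers move at their own pace and stop on an object; "force" is the grip in N (left out, the last holds). Time passes only in rows, so rows that repeat a pose let the fingers close. It gives the time, the measured TCP pose, the force, the opening and the grip force at its end, in the units of the state.
- get_obs(): the state, without advancing time (a new reading comes with each control period).
- get_image(name): name is "scene" or "top"; returns a dict with "img" (400x640x3 uint8, blue, green, red), "mtx" (3x3 intrinsics, pixels), "D" ([k1, k2, p1, p2, k3] as OpenCV has them; the pictures are not rectified), "R" (3x3) and "t" (3): a world point X has camera coordinates R X + t. Camera axes: x right, y down, z forward; pixel columns grow to the right and rows downward; lengths in m; the calibration is good to about 2 mm. A picture is of the moment at which its call begins. There is no depth.
- finish_job(): hands the job in; it is judged then, once.
The state is a dict: "t": time; "q": joint angles; "dq": joint speeds; "effort": joint torques, N m; "tool_pos": TCP position; "tool_rot": TCP orientation; "contact_force": force on the tool from outside, world axes, zero at the start; "wrist_torque": the same for the moment, N m; "opening": finger opening in m; "grip_force": force on a finger pad.
Only numpy, scipy, OpenCV 4.12 (cv2) and the standard library are available. Lean on these libraries where they do the work, as an engineer would, in place of code of your own. Each camera call takes 0.05 s, during which the arm holds its last target. There are 200 camera calls.

### The job

Run the white-reference check on the small reader: lay the reference tile, white face up, flat in the pocket of the sample slide and let go of it, then take the slide by its upright grip and pass it nose first through the reader's slot, all the way until its cross plate closes the slot. A spring in the reader pushes the slide back out, so the job ends with you still gripping the slide and holding it fully home; leave the small white bottle, the red rubber bulb and the screwdriver beside the work where they are.

Things in the scene. Friction and masses are not known exactly. Their poses are not given: they have to be found in the camera images.
- tile_mid (a point): centre of the reference tile, a loose flat block 50 x 36 x 12 mm (50 along its x, 36 along its y, point 6 mm above its underside), dark holder with a white ceramic upper face, 50 g. A half turn about z makes no difference. Grip it across the 36 mm, at the middle of its long sides
- slide_pocket (a point): centre of the floor of the sample slide's pocket; x points to the slide's nose, z up. Pocket 54 mm along x, 40 mm along y (2 mm play all round the tile); floor 4 mm above the slide's underside; walls 8 mm high, upper half bevelled back 2 mm, open for fingers over the middle 38 mm of both long sides, where the floor reaches 30 mm either side. A seated tile has its centre 6 mm above this point
- slide_grip (a point): centre of the slide's upright grip, an aluminium tab 12 mm thick (along y), 26 mm long (along x), from 23 mm below to 19 mm above this point, standing on a tail 26 mm wide and 6 mm thick. The point is 29 mm above the slide's underside, 77 mm behind the pocket centre and 28 mm behind the cross plate. Same axes as slide_pocket
- slide: the loose grey sample slide, 134 mm long, 60 mm wide, 160 g, lying on the worktop; origin on its underside, 31 mm behind the pocket centre; x to the nose, which is 70 mm ahead (corners rounded 6 mm). Its cross plate (76 wide, 28 high, 5 mm thick) has its front face 13 mm behind the origin. Tile included, it balances about 10 mm behind to 10 mm ahead of the origin
- slot (a point): slot of the fixed reader: middle of its sill in the plane of the face; x points into the reader, z up. 64 mm wide (2 mm play each side of the slide, mouth rounded 3 mm), 18 mm high (2 mm over a seated tile). The sill, 6 mm above the worktop, runs on 95 mm in front of the face as a smooth shelf 108 mm wide on which the slide rides. Slide home: slide_grip 33 mm in front of and 29 mm above this point
- ejector (a joint): travel of the sprung ejector at the back of the slot, m: 0 when free; the slide's nose meets it when the cross plate is 10 mm from the face; 0.010 with the slide home. It pushes back with 3 N at 0 and 6 N at 0.010. (The reader's face is 44 mm high; its panel slopes up to 74 mm, 56 mm behind the face)
- bulb: red rubber pipette bulb, 43 x 95 x 43 mm, lying behind and left of the reader; origin under its middle; leave it
- bottle: small white bottle, 38 mm wide, 75 mm high, standing right of the reader; origin under its middle; leave it
- driver: screwdriver with a red handle, 175 mm long, 23 mm thick, lying at the left; origin under its middle; leave it
Things that resemble listed ones, but are neither listed nor needed, are in the scene too. What is meant by the part that bears tile_mid is not green, and is the smaller of those in its own colour.

How it is judged:
By the outcome, as a careful person would: the job done as asked, in the order asked, and still so for the second after the job is handed in, while the arm keeps its last pose, push and grip.
It also fails if it takes over 67 s, if anything falls off the work surface, if the arm or the gripper's body presses on something with over 40 N, if the wrist force passes 120 N, or if a joint passes its speed limit or range.

## Working session

There is one attempt and no reset: what is moved stays moved. The work goes in short steps, Python scripts to look and compute and a tool call to move; the robot and the scene stay as the last step left them, time stands still between calls to the robot, and variables do not carry over. Pictures are saved under pics/ and viewed, at most 10 in all, crops included, and the job is handed in when it is done.

Besides the shell and the picture viewer there is one more tool, called after ">>>" as name(argument=value, ...), one argument or row to a line, values as JSON. carry_out: Moves the arm, as the interface text tells. Shift numbers are shares of 300 mm and turn numbers shares of pi rad, none past 1 either way. Its arguments: {"type":"object","properties":{"rows":{"type":"array"},"force":{"type":"number"}},"required":["rows"]}

```bash
mkdir -p pics
cat > h.py <<'E'
import numpy as np, cv2
from station import get_obs, get_image, finish_job
from scipy.spatial.transform import Rotation as Ro
def ray(c,px):
    u=cv2.undistortPoints(np.array(px,float).reshape(-1,1,2),c["mtx"],c["D"]).reshape(-1,2)
    d=np.c_[u,np.ones(len(u))]@c["R"]; return -c["R"].T@c["t"],d
def onz(c,px,z):
    o,d=ray(c,px); return o+d*((z-o[2])/d[:,2])[:,None]
def proj(c,X):
    return cv2.projectPoints(np.array(X,float).reshape(-1,1,3),cv2.Rodrigues(c["R"])[0],c["t"],c["mtx"],c["D"])[0].reshape(-1,2)
E
python3 - <<'E'
from h import *
o=get_obs();print(o["tool_pos"],o["tool_rot"],o["t"],o["opening"])
for n in("scene","top"):
    c=get_image(n);cv2.imwrite(f"pics/{n}0.png",c["img"]);print(n,-c["R"].T@c["t"],c["R"][2])
E
```

```text
[0.24122009 0.57588775 0.23003987] [-0.61903091 -3.07928985  0.00315804] 0.0 0.08517891679042963
scene [ 0.05410841 -0.5146694   0.82742257] [ 0.4790629   0.54465526 -0.68836719]
top [0.35177057 0.1332129  1.09070506] [ 0.20024765 -0.0034959  -0.97973908]
```

View pics/scene0.png

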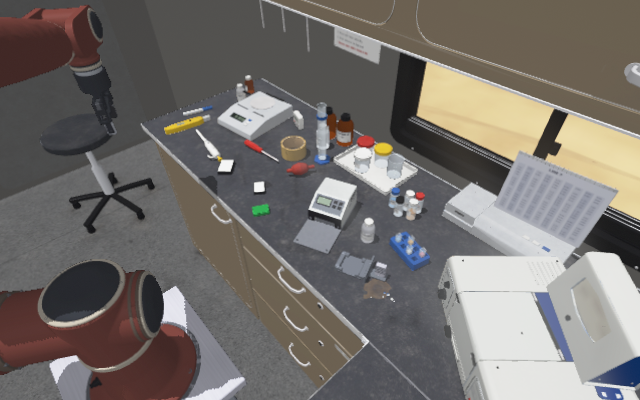

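View pics/top0.png

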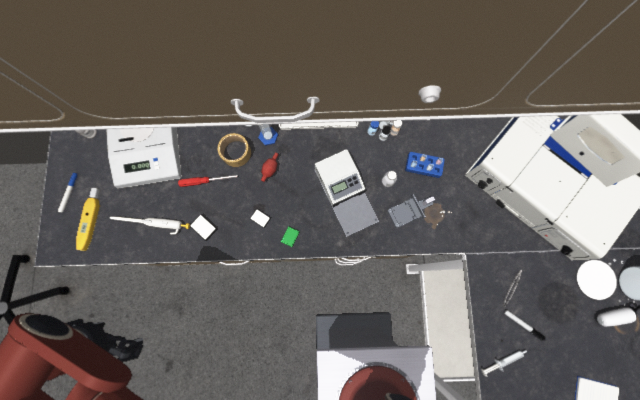

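The top view shows three tile-like blocks: white (203,227), a smaller white one (260,217) and a green one (290,236). The smaller white one fits. The reader is at (340,178) with its shelf at (355,214), and the slide is at (408,210). I'll confirm with an enlarged crop.

Run:
```python
from h import *
a=cv2.imread("pics/top0.png");b=cv2.imread("pics/scene0.png")
r=lambda i,x,y,w,h:cv2.resize(i[y:y+h,x:x+w],(400,300),interpolation=cv2.INTER_CUBIC)
m=np.vstack([np.hstack([r(a,180,190,128,96-30),r(b,200,140,100,75)]),np.hstack([r(a,310,145,140,105),r(b,290,175,120,135-45)])])
m=np.vstack([np.hstack([r(a,190,185,120,90),r(b,200,145,100,75)]),np.hstack([r(a,310,145,140,105),r(b,285,175,160,120)])])
cv2.imwrite("pics/crop1.png",m)
c=get_image("top");s=get_image("scene")
def blobs(c,mask,z,tag):
    for k in cv2.findContours(mask.astype(np.uint8),0,2)[0]:
        if cv2.contourArea(k)>40:
            R=cv2.minAreaRect(k);B=onz(c,cv2.boxPoints(R),z);print(tag,np.round(R[0]),cv2.contourArea(k),B.mean(0).round(4),np.linalg.norm(np.diff(B[:3],axis=0),axis=1).round(4),np.degrees(np.arctan2(*(B[1]-B[0])[1::-1])).round(1))
for n,c,box in(("top",c,(185,195,310,255)),("scene",s,(205,150,285,220))):
    m=np.zeros((400,640),bool);x0,y0,x1,y1=box
    m[y0:y1,x0:x1]=c["img"][y0:y1,x0:x1].min(2)>150
    blobs(c,m,.012,n)
```

```text
top [202. 227.] 290.0 [0.5024 0.4852 0.012 ] [0.0442 0.0622] -41.3
top [260. 218.] 159.5 [0.5233 0.3182 0.012 ] [0.0331 0.0474] -33.6
scene [229. 209.] 61.0 [0.395 0.293 0.012] [0.0117 0.1274] 23.7
scene [259. 186.] 83.5 [0.5263 0.3171 0.012 ] [0.0499 0.0331] 55.1
scene [226. 166.] 123.0 [0.5041 0.4848 0.012 ] [0.0531 0.0624] -42.9
scene [213. 154.] 49.0 [0.5083 0.5754 0.012 ] [0.0438 0.043 ] -42.9
```

View pics/crop1.png

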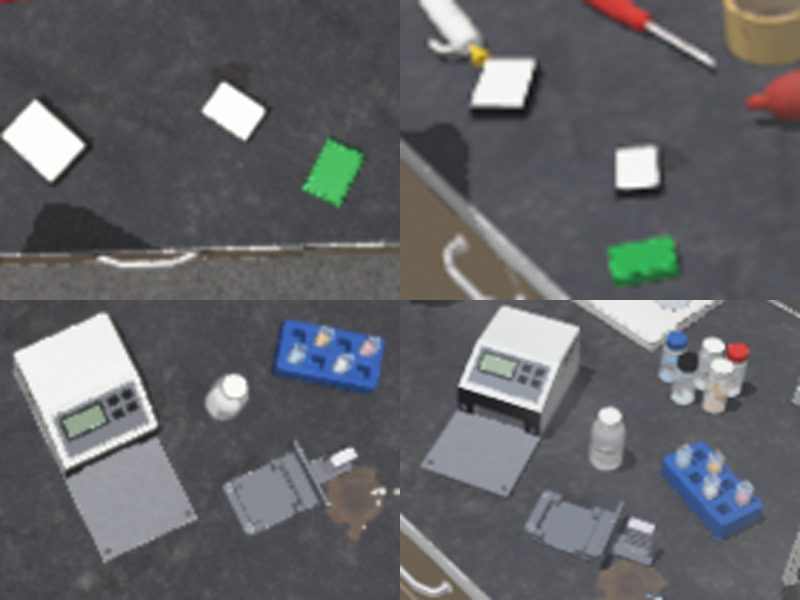

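The crop confirms it: the small white tile is at top (260,217), about 50x36 mm at (0.524, 0.318), which matches the stated size. The bigger white block (62x44) and the green one are decoys. The slide's nose points left, away from its grip.

Run:
```python
from h import *
T=[]
for n,seed,box in(("top",(355,215),(385,185,445,230)),("scene",(317,235),(328,240,400,294))):
    c=get_image(n);im=c["img"]
    m=np.zeros((402,642),np.uint8);cv2.floodFill(cv2.GaussianBlur(im,(3,3),0),m,seed,0,(14,)*3,(14,)*3,4|cv2.FLOODFILL_FIXED_RANGE|cv2.FLOODFILL_MASK_ONLY|(255<<8))
    m=m[1:-1,1:-1];k=max(cv2.findContours(m,0,2)[0],key=cv2.contourArea)
    P=onz(c,k.reshape(-1,2),.006)[:,:2]
    R=cv2.minAreaRect((P*1000).astype(np.float32));print(n,"shelf",np.round(R,1) if 0 else R, cv2.boxPoints(R).round(1).tolist())
    x0,y0,x1,y1=box
    big=cv2.resize(im[y0:y1,x0:x1],((x1-x0)*10,(y1-y0)*10)[:2],interpolation=cv2.INTER_CUBIC)
    big=cv2.convertScaleAbs(big,alpha=1.3)
    for i in range(x0,x1,10):cv2.putText(big,str(i),((i-x0)*10,10),0,.4,(0,255,255));cv2.line(big,((i-x0)*10+5,12),((i-x0)*10+5,20),(0,255,255))
    for i in range(y0,y1,10):cv2.putText(big,str(i),(0,(i-y0)*10+9),0,.4,(0,255,255))
    T.append(big)
cv2.imwrite("pics/s_top.png",T[0]);cv2.imwrite("pics/s_sc.png",T[1])
```

```text
top shelf ((527.0964965820312, 37.05213165283203), (92.14913940429688, 103.01190185546875), 23.30034065246582) [[464.3999938964844, 66.0999984741211], [505.20001220703125, -28.5], [589.7999877929688, 8.0], [549.0, 102.5999984741211]]
scene shelf ((528.7721557617188, 35.14192199707031), (94.33323669433594, 103.04019927978516), 23.34332847595215) [[465.1000061035156, 63.79999923706055], [505.8999938964844, -30.899999618530273], [592.5, 6.5], [551.7000122070312, 101.0999984741211]]
```

View pics/s_top.png

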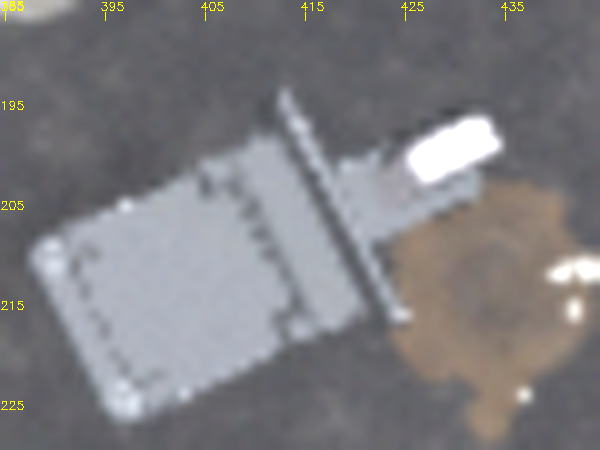

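View pics/s_sc.png

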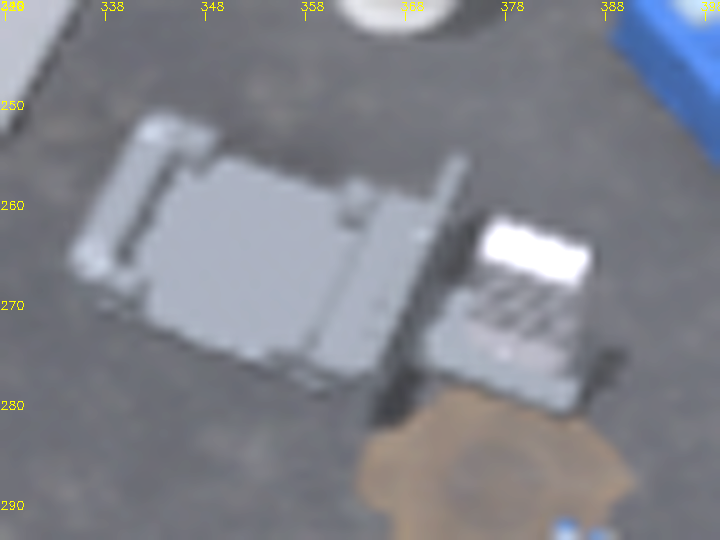

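The top and scene crops show the slide's grip top (white) at top (430,199) and scene (381,264). The cross-plate ends are at top (413,194) and (425,216), and the nose corners at top (389,210) and (397,225).

Run:
```python
from h import *
for n,box,cor in(("top",(422,193,438,206),[(388.5,209.5),(396.8,225.6)]),("scene",(372,258,390,270),[(342,252),(335,266)])):
    c=get_image(n);x0,y0,x1,y1=box
    m=np.zeros((400,640),np.uint8);m[y0:y1,x0:x1]=c["img"][y0:y1,x0:x1].min(2)>175
    k=max(cv2.findContours(m,0,2)[0],key=cv2.contourArea);M=cv2.moments(m,True)
    R=cv2.minAreaRect(k);B=onz(c,cv2.boxPoints(R),.048)
    g=onz(c,(M["m10"]/M["m00"],M["m01"]/M["m00"]),.048)[0]
    print(n,g.round(4),np.linalg.norm(np.diff(B[:3],axis=0),axis=1).round(4),[np.degrees(np.arctan2(*(B[i+1]-B[i])[1::-1])).round(1) for i in(0,1)])
    N=onz(c,cor,.010);print(" nose",N.round(4).tolist()); v=N.mean(0)-g;print(" len",np.hypot(*v[:2]),np.degrees(np.arctan2(v[1],v[0])))
    if n=="top":
        X=onz(c,[(412.9,193.7),(424.8,216.1)],.028);e=X[0]-X[1];print(" plate",X.mean(0),np.linalg.norm(e),np.degrees(np.arctan2(e[1],e[0])))
        P=onz(c,[(393,209),(397,222.5),(414,216),(409.5,202)],.004);print(P.mean(0))
o=get_obs();print(Ro.from_rotvec(o["tool_rot"]).as_matrix().round(4).tolist(),o["t"])
```

```text
top [ 0.5556 -0.1745  0.048 ] [0.0236 0.0102] [np.float64(-65.4), np.float64(-158.5)]
 nose [[0.5367, -0.0612, 0.01], [0.4883, -0.0823, 0.01]]
 len 0.11141952002333395 112.73541804162876
 plate [ 0.544656   -0.14679186  0.028     ] 0.07317213783930647 23.44431288316172
[ 0.52787378 -0.10566463  0.004     ]
scene [ 0.5551 -0.1778  0.048 ] [0.01   0.0228] [np.float64(27.2), np.float64(-66.0)]
 nose [[0.5341, -0.0603, 0.01], [0.4874, -0.0813, 0.01]]
 len 0.11583348034476455 112.52142667619955
[[-0.9223, 0.3864, -0.0002], [0.3864, 0.9223, -0.0003], [0.0, -0.0004, -1.0]] 0.4
```

```bash
cat >> h.py <<'E'
def go(x,y,z,yaw):
    "shares to bring the TCP to x,y,z, tool pointing down, tool y at yaw deg"
    o=get_obs();R=Ro.from_rotvec(o["tool_rot"]);a=np.radians(yaw)
    yv=np.array([np.cos(a),np.sin(a),0]);zv=np.array([0,0,-1.]);W=Ro.from_matrix(np.c_[np.cross(yv,zv),yv,zv])
    t=(R.inv()*W).as_rotvec()/np.pi; d=np.array([x,y,z])-o["tool_pos"]; s=R.inv().apply(d)/.3
    print("t",round(o["t"],2),"pos",o["tool_pos"].round(4),"turn",t.round(4),"shift",s.round(4),"rows",max(np.linalg.norm(t)*180/8.59,np.linalg.norm(d)/.05).round(1),"F",o["contact_force"].round(1),"open",round(o["opening"],4),"grip",round(o["grip_force"],1))
E
python3 -c "
from h import *
go(.5248,.3177,.12,-34.2)"
```

```text
t 0.4 pos [0.2415 0.5763 0.2311] turn [-1.000e-04  1.000e-04  5.637e-01] shift [-1.2042 -0.4301  0.3705] rows 11.8 F [-0.3  0.7 -0.4] open 0.0853 grip 0.0
```

>>> carry_out(
  rows=[
    [0,0,0.044,-0.12,-0.04,0.02,-0.2],
    [0,0,0.088,-0.24,-0.08,0.04,-0.2],
    [0,0,0.132,-0.36,-0.13,0.06,-0.2],
    [0,0,0.176,-0.48,-0.17,0.08,-0.2],
    [0,0,0.22,-0.6,-0.22,0.1,-0.2],
  ],
  force=40,
)

```text
t: 0.9
tool_pos: [0.383, 0.445, 0.2013]
tool_rot: [1.633, 2.684, 0.001]
contact_force: [0.3, 0.7, 0.4]
opening: 0.0513
grip_force: 0.0
```

```bash
python3 -c "
from h import *
go(.5248,.3177,.12,-34.2)"
```

```text
t 0.9 pos [0.383  0.445  0.2013] turn [ 1.00e-04 -1.00e-04  3.42e-01] shift [-0.5941  0.2245  0.2709] rows 7.2 F [0.3 0.7 0.4] open 0.0513 grip 0.0
```

>>> carry_out(
  rows=[
    [0,0,0.046,-0.12,0.045,0.05,-0.2],
    [0,0,0.092,-0.24,0.09,0.1,-0.2],
    [0,0,0.138,-0.36,0.13,0.15,-0.2],
    [0,0,0.184,-0.48,0.18,0.2,-0.2],
    [0,0,0.23,-0.594,0.2245,0.27,-0.2],
  ],
)

```text
t: 1.4
tool_pos: [0.5264, 0.3185, 0.121]
tool_rot: [2.477, 1.932, 0.004]
contact_force: [0.3, 0.4, -0.0]
opening: 0.0514
grip_force: 0.0
```

```bash
python3 -c "
from h import *
go(.5248,.3177,.05,-34.2)"
```

```text
t 1.4 pos [0.5264 0.3185 0.121 ] turn [ 0.0006 -0.0007  0.1117] shift [-0.0043 -0.005   0.2366] rows 2.3 F [ 0.3  0.4 -0. ] open 0.0514 grip 0.0
```

>>> carry_out(
  rows=[
    [0,0,0.04,0,0,0.05,-0.2],
    [0,0,0.08,0,-0.003,0.12,-0.2],
    [0,0,0.112,-0.003,-0.005,0.18,-0.2],
    [0,0,0.112,-0.003,-0.005,0.2366,-0.2],
    [0,0,0.112,-0.003,-0.005,0.2366,-0.2],
  ],
)

```text
t: 1.9
tool_pos: [0.5207, 0.318, 0.0461]
tool_rot: [-2.771, -1.48, 0.009]
contact_force: [0.1, 0.4, -0.2]
opening: 0.0512
grip_force: 0.0
```

Run:
```python
from h import *
go(.5248,.3177,.003,-34.2)
T=[]
for n,(x0,y0,x1,y1) in(("top",(235,195,285,240)),("scene",(225,155,290,215))):
    c=get_image(n);T.append(cv2.resize(c["img"][y0:y1,x0:x1],(400,360),interpolation=2))
cv2.imwrite("pics/g1.png",np.hstack(T))
```

```text
t 1.9 pos [0.5207 0.318  0.0461] turn [-0.0009  0.0015  0.0024] shift [0.0075 0.0122 0.1437] rows 0.9 F [ 0.1  0.4 -0.2] open 0.0512 grip 0.0
```

View pics/g1.png

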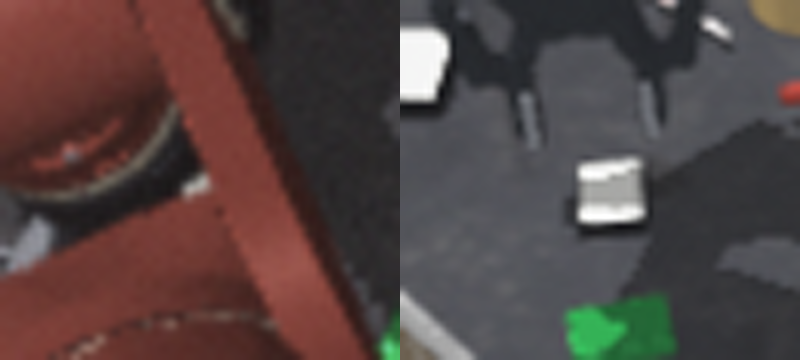

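In the scene view the open fingers straddle the small tile at about (259,186), spanning its short side. I'll go down.

>>> carry_out(
  rows=[
    [-0.0009,0.0015,0.0024,0.0075,0.0122,0.04,-0.2],
    [-0.0009,0.0015,0.0024,0.0075,0.0122,0.08,-0.2],
    [-0.0009,0.0015,0.0024,0.0075,0.0122,0.11,-0.2],
    [-0.0009,0.0015,0.0024,0.0075,0.0122,0.125,-0.2],
    [-0.0009,0.0015,0.0024,0.0075,0.0122,0.125,-0.2],
  ],
)

```text
t: 2.5
tool_pos: [0.5262, 0.3184, 0.0104]
tool_rot: [2.778, 1.467, 0.005]
contact_force: [-0.8, -0.9, 0.1]
opening: 0.0512
grip_force: 0.0
```

```bash
python3 -c "
from h import *
go(.5248,.3177,.003,-34.2)"
```

```text
t 2.5 pos [0.5262 0.3184 0.0104] turn [ 0.0005 -0.0009 -0.0007] shift [-0.0045 -0.0025  0.0247] rows 0.2 F [-0.8 -0.9  0.1] open 0.0512 grip 0.0
```

>>> carry_out(
  rows=[
    [0,0,0,-0.003,-0.002,0.012,-0.2],
    [0,0,0,-0.003,-0.002,0.024,-0.2],
    [0,0,0,-0.003,-0.002,0.024,-0.2],
    [0,0,0,-0.003,-0.002,0.024,-0.2],
  ],
)

```text
t: 2.9
tool_pos: [0.5262, 0.3184, 0.0047]
tool_rot: [2.778, 1.467, 0.009]
contact_force: [-0.8, 0.7, -0.0]
opening: 0.051
grip_force: 0.0
```

>>> carry_out(
  rows=[
    [0,0,0,0,0,0,0.4],
    [0,0,0,0,0,0,0.4],
    [0,0,0,0,0,0,0.4],
    [0,0,0,0,0,0,0.4],
    [0,0,0,0,0,0,0.4],
  ],
  force=40,
)

```text
t: 3.4
tool_pos: [0.5266, 0.3186, 0.0052]
tool_rot: [2.778, 1.467, 0.01]
contact_force: [1.0, 0.1, 2.5]
opening: 0.0345
grip_force: 40.2
```

```bash
python3 -c "
from h import *
go(.5248,.3177,.15,-34.2)"
```

```text
t 3.4 pos [0.5266 0.3186 0.0052] turn [ 0.0011 -0.0018 -0.0007] shift [-0.003  -0.0017 -0.4826] rows 2.9 F [1.  0.1 2.5] open 0.0345 grip 40.2
```

>>> carry_out(
  rows=[
    [0,0,0,0,0,-0.04,0.4],
    [0,0,0,0,0,-0.13,0.4],
    [0,0,0,0,0,-0.26,0.4],
    [0,0,0,0,0,-0.39,0.4],
    [0.001,-0.0018,-0.0007,-0.003,-0.0017,-0.48,0.4],
  ],
)

```text
t: 3.9
tool_pos: [0.5249, 0.3178, 0.152]
tool_rot: [2.776, 1.47, 0.003]
contact_force: [0.4, 0.9, -0.7]
opening: 0.0341
grip_force: 40.0
```

```bash
python3 -c "
from h import *
go(.5255,-.105,.12,23.2)
for n in ['top']:
    c=get_image(n); print(onz(c,[(390,178)],.07))"
```

```text
t 3.9 pos [0.5249 0.3178 0.152 ] turn [ 6.000e-04 -2.000e-04 -3.189e-01] shift [-1.1649  0.7935  0.106 ] rows 8.5 F [ 0.4  0.9 -0.7] open 0.0341 grip 40.0
[[ 0.61671088 -0.06055448  0.07      ]]
```

>>> carry_out(
  rows=[
    [0,0,-0.03,-0.11,0.075,0,0.4],
    [0,0,-0.07,-0.23,0.155,0,0.4],
    [0,0,-0.11,-0.35,0.24,0,0.4],
    [0,0,-0.14,-0.47,0.32,0,0.4],
    [0,0,-0.17,-0.6,0.4087,0,0.4],
  ],
)

```text
t: 4.45
tool_pos: [0.5238, 0.0984, 0.1484]
tool_rot: [-2.285, -2.156, 0.002]
contact_force: [1.0, -0.2, -0.7]
opening: 0.0341
grip_force: 40.0
```

```bash
python3 -c "
from h import *
go(.5255,-.105,.12,23.2)"
```

```text
t 4.45 pos [0.5238 0.0984 0.1484] turn [-5.000e-04  1.000e-04 -1.474e-01] shift [-0.6765  0.045   0.095 ] rows 4.1 F [ 1.  -0.2 -0.7] open 0.0341 grip 40.0
```

>>> carry_out(
  rows=[
    [0,0,-0.03,-0.15,0.01,0,0.4],
    [0,0,-0.07,-0.31,0.02,0.02,0.4],
    [0,0,-0.11,-0.47,0.03,0.05,0.4],
    [0,0,-0.1474,-0.62,0.04,0.08,0.4],
    [0,0,-0.1474,-0.6765,0.045,0.095,0.4],
  ],
)

```text
t: 4.95
tool_pos: [0.5242, -0.1069, 0.1193]
tool_rot: [-1.737, -2.616, 0.004]
contact_force: [0.6, 0.3, 0.3]
opening: 0.0342
grip_force: 40.0
```

>>> carry_out(
  rows=[
    [0,0,0,0,0,0,0.4],
    [0,0,0,0,0,0.1,0.4],
    [0,0,0,0,0,0.2,0.4],
    [0,0,0,0,0,0.2,0.4],
    [0,0,0,0,0,0.2,0.4],
  ],
)

```text
t: 5.45
tool_pos: [0.5249, -0.1027, 0.0603]
tool_rot: [-1.733, -2.618, 0.002]
contact_force: [0.5, 0.6, 0.1]
opening: 0.034
grip_force: 40.2
```

Run:
```python
from h import *
go(.5255,-.105,.03,23.2)
T=[]
for n,(x0,y0,x1,y1) in(("top",(370,180,440,235)),("scene",(325,230,395,285))):
    c=get_image(n);g=cv2.resize(c["img"][y0:y1,x0:x1],(700,550),interpolation=2)
    for i in range(x0,x1,10):cv2.putText(g,str(i),((i-x0)*10,10),0,.4,(0,255,255))
    for i in range(y0,y1,10):cv2.putText(g,str(i),(0,(i-y0)*10+9),0,.4,(0,255,255))
    T.append(g)
cv2.imwrite("pics/p1t.png",T[0]);cv2.imwrite("pics/p1s.png",T[1])
```

```text
t 5.45 pos [ 0.5249 -0.1027  0.0603] turn [-0.0006 -0.0003 -0.0012] shift [-0.008  -0.001   0.1009] rows 0.6 F [0.5 0.6 0.1] open 0.034 grip 40.2
```

View pics/p1s.png

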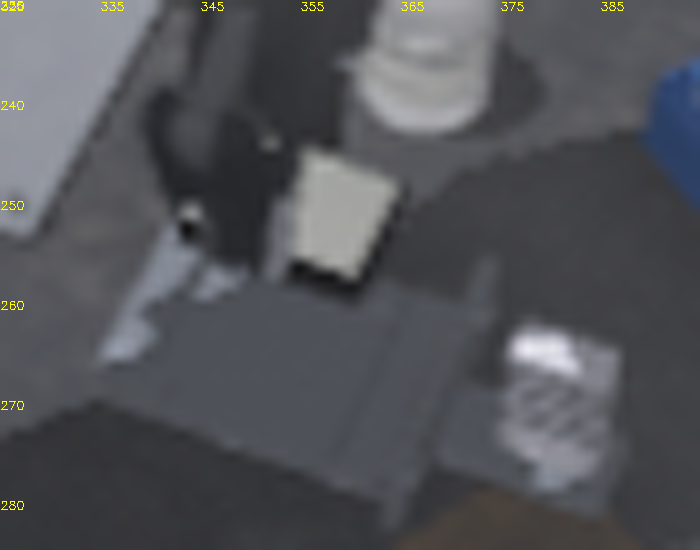

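The scene crop shows the tile held flat over the pocket, with its white face at about (359,251) and the slide undisturbed. I'll measure the tile's offset in the hand.

Run:
```python
from h import *
c=get_image("scene");o=get_obs();z=o["tool_pos"][2]+.0068
q=np.array([(305,148),(400,185),(360,280),(290,258)])/10.+[324.5,229.5]
P=onz(c,q,z);print(P.round(4).tolist(),np.linalg.norm(P-np.roll(P,-1,0),axis=1).round(4))
a=np.radians(113.2);X=np.array([np.cos(a),np.sin(a)]);Y=np.array([-X[1],X[0]])
d=(P[:,:2]-o["tool_pos"][:2]);print((d@X*1e3).round(1),(d@Y*1e3).round(1))
# slide features in scene, z .004..: in slide frame about (.5255,-.105)
f=np.array([(490,262),(395,525)])/10.+[324.5,229.5];F=onz(c,f,.028)[:,:2]-[.5255,-.105];print("plate ends",(F@X*1e3).round(1),(F@Y*1e3).round(1))
go(.5255,-.105,.03,23.2)
```

```text
[[0.5417, -0.0979, 0.0693], [0.5507, -0.1228, 0.0693], [0.521, -0.137, 0.0693], [0.5131, -0.1203, 0.0693]] [0.0265 0.0329 0.0184 0.0363]
[ -0.5 -27.  -28.3  -9.9] [-15.9 -14.4  18.5  19.2]
plate ends [-47.9 -53.2] [-34.5  53.6]
t 5.6 pos [ 0.5268 -0.1037  0.0625] turn [ 0.0005  0.0008 -0.0013] shift [-0.0021 -0.0059  0.1085] rows 0.7 F [ 0.6 -1.2 -0.4] open 0.034 grip 40.2
```

View pics/p1t.png

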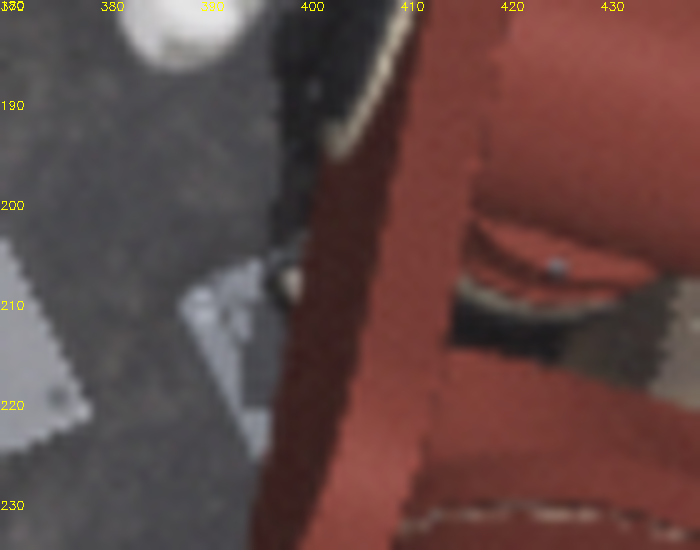

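>>> carry_out(
  rows=[
    [0,0,0,-0.002,-0.004,0.06,0.4],
    [0,0,0,-0.002,-0.004,0.12,0.4],
    [0,0,0,-0.002,-0.004,0.13,0.4],
    [0,0,0,-0.002,-0.004,0.13,0.4],
    [0,0,0,-0.002,-0.004,0.13,0.4],
  ],
)

```text
t: 6.1
tool_pos: [0.5255, -0.105, 0.0229]
tool_rot: [1.734, 2.617, -0.0]
contact_force: [-1.2, -0.0, -0.6]
opening: 0.0342
grip_force: 40.2
```

>>> carry_out(
  rows=[
    [0,0,0,0,0,0,0.4],
    [0,0,0,0,0,0,0.4],
    [0,0,0,0,0,0,0.4],
  ],
)

```text
t: 6.4
tool_pos: [0.5248, -0.1049, 0.0219]
tool_rot: [1.735, 2.618, -0.001]
contact_force: [0.2, -0.2, -1.2]
opening: 0.0342
grip_force: 40.2
```

```bash
python3 -c "
from h import *
go(.5258,-.1043,.0092,23.2);go(.5258,-.1043,.0092,23.2)"
```

```text
t 6.4 pos [ 0.5248 -0.1049  0.0219] turn [-0.0001  0.0003 -0.0015] shift [0.0004 0.0038 0.0424] rows 0.3 F [ 0.2 -0.2 -1.2] open 0.0342 grip 40.2
t 6.4 pos [ 0.5248 -0.1049  0.0219] turn [-0.0001  0.0003 -0.0015] shift [0.0004 0.0038 0.0424] rows 0.3 F [ 0.2 -0.2 -1.2] open 0.0342 grip 40.2
```

>>> carry_out(
  rows=[
    [0,0,-0.001,0.001,0.003,0.01,0.4],
    [0,0,-0.001,0.001,0.003,0.02,0.4],
    [0,0,-0.001,0.001,0.003,0.028,0.4],
    [0,0,-0.001,0.001,0.003,0.028,0.4],
  ],
)

```text
t: 6.8
tool_pos: [0.5246, -0.1039, 0.0122]
tool_rot: [-1.73, -2.62, 0.002]
contact_force: [-0.5, 0.3, -0.6]
opening: 0.0345
grip_force: 40.2
```

>>> carry_out(
  rows=[
    [0,0,0,0,0,0.007,0.4],
    [0,0,0,0,0,0.014,0.4],
    [0,0,0,0,0,0.014,0.4],
  ],
)

```text
t: 7.1
tool_pos: [0.5251, -0.1039, 0.0093]
tool_rot: [-1.731, -2.62, 0.001]
contact_force: [-2.2, 1.9, 4.6]
opening: 0.0343
grip_force: 40.7
```

Run:
```python
from h import *
go(.5258,-.1043,.0092,23.2)
c=get_image("scene");x0,y0,x1,y1=325,235,395,285;g=cv2.resize(c["img"][y0:y1,x0:x1],(700,500),interpolation=2)
cv2.imwrite("pics/p2.png",cv2.convertScaleAbs(g,alpha=1.6))
```

```text
t 7.1 pos [ 0.5251 -0.1039  0.0093] turn [-0.0005 -0.0002 -0.0005] shift [-0.002   0.0016  0.0002] rows 0.0 F [-2.2  1.9  4.6] open 0.0343 grip 40.7
```

View pics/p2.png

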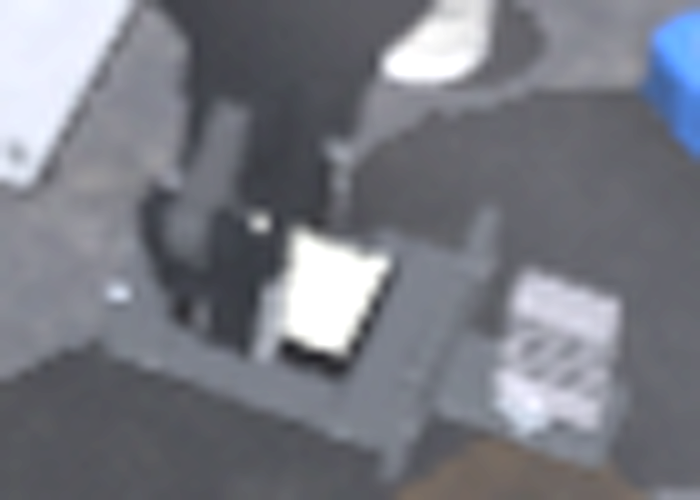

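The tile sits over the pocket at seated height (TCP z 9.3 mm) with a light contact force. I'll release it gently and rise.

>>> carry_out(
  rows=[
    [0,0,0,0,0,0,-0.1],
    [0,0,0,0,0,0,-0.1],
    [0,0,0,0,0,0,-0.1],
    [0,0,0,0,0,-0.02,-0.1],
    [0,0,0,0,0,-0.05,-0.1],
  ],
)

```text
t: 7.65
tool_pos: [0.5247, -0.104, 0.0237]
tool_rot: [-1.731, -2.62, 0.002]
contact_force: [0.4, 0.0, 0.5]
opening: 0.0468
grip_force: 0.0
```

>>> carry_out(
  rows=[
    [0,0,0,0,0,-0.1,-0.1],
    [0,0,0,0,0,-0.2,-0.1],
    [0,0,0,-0.1,0,-0.3,-0.1],
    [0,0,0,-0.25,0,-0.35,-0.1],
    [0,0,0,-0.4,0,-0.35,-0.1],
  ],
)

```text
t: 8.15
tool_pos: [0.5752, -0.2165, 0.1343]
tool_rot: [1.725, 2.616, 0.0]
contact_force: [0.1, 0.5, 1.0]
opening: 0.047
grip_force: 0.0
```

Run:
```python
from h import *
go(.5555,-.176,.12,23.2)
T=[]
for n,(x0,y0,x1,y1) in(("top",(382,185,438,230)),("scene",(328,240,384,285))):
    c=get_image(n);g=cv2.resize(c["img"][y0:y1,x0:x1],(400,321),interpolation=2);T.append(g)
cv2.imwrite("pics/p3.png",np.hstack(T))
for n,box in(("top",(385,190,425,230)),("scene",(335,245,372,282))):
    c=get_image(n);x0,y0,x1,y1=box;m=np.zeros((400,640),np.uint8);m[y0:y1,x0:x1]=c["img"][y0:y1,x0:x1].min(2)>150
    k=max(cv2.findContours(m,0,2)[0],key=cv2.contourArea);B=onz(c,cv2.boxPoints(cv2.minAreaRect(k)),.016)
    print(n,cv2.contourArea(k),B.mean(0).round(4),np.linalg.norm(np.diff(B[:3],axis=0),axis=1).round(4),[np.degrees(np.arctan2(*(B[i+1]-B[i])[1::-1])).round(1) for i in(0,1)])
```

```text
t 8.15 pos [ 0.5752 -0.2165  0.1343] turn [ 0.0014  0.0022 -0.0001] shift [ 0.1503 -0.0075  0.0466] rows 0.9 F [0.1 0.5 1. ] open 0.047 grip 0.0
top 156.0 [ 0.5274 -0.1054  0.016 ] [0.0476 0.033 ] [np.float64(-67.1), np.float64(-159.6)]
scene 169.0 [ 0.5279 -0.1068  0.016 ] [0.0358 0.0499] [np.float64(29.2), np.float64(-67.8)]
```

View pics/p3.png

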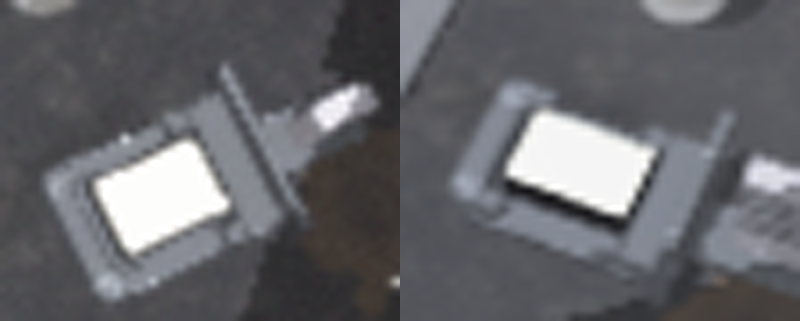

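The tile lies in the pocket, white face up at top (405,212) and scene (352,263). I'll check numerically that it is seated and not tilted on a wall.

```bash
cat > seat.py <<'E'
from h import *
def quad(c,box,th=150,K=8):
    x0,y0,x1,y1=box;g=cv2.resize(c["img"][y0:y1,x0:x1].min(2),None,fx=K,fy=K,interpolation=cv2.INTER_CUBIC)
    k=max(cv2.findContours((g>th).astype(np.uint8),0,1)[0],key=cv2.contourArea).reshape(-1,2).astype(np.float32)
    B=cv2.boxPoints(cv2.minAreaRect(k));L=[]
    for i in range(4):
        a,b=B[i],B[(i+1)%4];u=(b-a)/np.linalg.norm(b-a);s=(k-a)@u/np.linalg.norm(b-a);d=np.abs((k-a)@np.array([-u[1],u[0]]))
        p=k[(s>.15)&(s<.85)&(d<.2*np.linalg.norm(b-a))&(d<2*K)];vx,vy,px,py=cv2.fitLine(p,cv2.DIST_HUBER,0,.01,.01).ravel();L.append(np.cross([px,py,1],[px+vx,py+vy,1]))
    C=[np.cross(L[i-1],L[i]) for i in range(4)];return np.array([v[:2]/v[2] for v in C])/K+[x0-.5+.5/K,y0-.5+.5/K]
def tri(cs,ps):
    A=np.zeros((3,3));b=np.zeros(3)
    for c,p in zip(cs,ps):
        o,d=ray(c,p);d=d[0]/np.linalg.norm(d[0]);M=np.eye(3)-np.outer(d,d);A+=M;b+=M@o
    return np.linalg.solve(A,b)
E
python3 - <<'E'
from seat import *
ct,cs=get_image("top"),get_image("scene")
A=quad(ct,(385,190,425,230));B=quad(cs,(335,245,372,282))
a=np.radians(113.2);X=np.array([np.cos(a),np.sin(a)]);Y=np.array([-X[1],X[0]])
PA=onz(ct,A,.016);PB=onz(cs,B,.016)
for p,w in zip(PA,A):
    j=np.argmin(np.linalg.norm(PB-p,axis=1));t=tri((ct,cs),(w,B[j]));q=t[:2]-[.5255,-.105];r=p[:2]-[.5255,-.105];s=PB[j][:2]-[.5255,-.105]
    print("tri slide-frame",(q@X*1e3).round(1),(q@Y*1e3).round(1),"z",(t[2]*1e3).round(1)," top",(r@X*1e3).round(1),(r@Y*1e3).round(1)," scene",(s@X*1e3).round(1),(s@Y*1e3).round(1))
for n,c in(("top",ct),("scene",cs)):
  for y in(0,-16,16):
    xs=np.arange(-40,52,2);P=[np.r_[np.array([.5255,-.105])+x*1e-3*X+y*1e-3*Y,.012] for x in xs]
    u=proj(c,P).astype(np.float32);v=cv2.remap(c["img"].min(2),u[:,0].reshape(1,-1).copy(),u[:,1].reshape(1,-1).copy(),1)[0]
    print(n,y,v.tolist())
E
```

```text
tri slide-frame 21.8 -18.8 z 15.5  top 22.8 -18.2  scene 20.9 -19.2
tri slide-frame -25.7 -18.7 z 14.6  top -24.3 -17.9  scene -26.7 -18.5
tri slide-frame -25.4 14.4 z 12.5  top -23.9 14.9  scene -26.5 16.6
tri slide-frame 22.1 15.1 z 14.1  top 23.1 15.5  scene 21.2 16.0
top 0 [131, 135, 135, 135, 133, 128, 113, 137, 205, 239, 252, 252, 252, 252, 252, 252, 252, 252, 252, 252, 252, 252, 252, 252, 252, 252, 252, 252, 252, 251, 226, 157, 112, 104, 117, 119, 128, 132, 133, 127, 106, 84, 80, 79, 80, 79]
top -16 [131, 135, 136, 135, 132, 125, 112, 112, 162, 217, 249, 240, 229, 237, 246, 228, 227, 245, 229, 224, 233, 235, 223, 226, 247, 251, 240, 239, 251, 236, 192, 141, 83, 109, 124, 119, 128, 138, 136, 125, 101, 84, 77, 76, 75, 73]
top 16 [128, 135, 137, 137, 137, 130, 119, 104, 123, 140, 138, 124, 127, 132, 123, 131, 144, 136, 128, 142, 143, 133, 137, 144, 135, 129, 143, 138, 137, 142, 141, 111, 91, 110, 115, 113, 127, 143, 140, 128, 104, 86, 77, 77, 77, 77]
scene 0 [130, 132, 132, 131, 126, 98, 90, 140, 228, 242, 245, 245, 245, 245, 245, 245, 245, 245, 245, 245, 245, 245, 245, 245, 245, 245, 245, 245, 245, 244, 219, 160, 88, 88, 107, 126, 131, 132, 129, 113, 96, 84, 84, 85, 89, 91]
scene -16 [130, 131, 131, 131, 129, 105, 98, 141, 222, 241, 244, 241, 242, 244, 245, 242, 241, 243, 245, 244, 244, 245, 245, 244, 245, 245, 245, 244, 243, 241, 222, 163, 109, 94, 110, 126, 136, 137, 125, 107, 90, 83, 81, 83, 85, 87]
scene 16 [129, 132, 132, 131, 127, 104, 67, 50, 58, 53, 44, 66, 74, 64, 46, 62, 70, 64, 48, 57, 55, 43, 40, 60, 59, 48, 42, 68, 68, 50, 68, 79, 79, 88, 111, 128, 133, 134, 129, 115, 97, 87, 85, 83, 83, 83]
```

Corner heights are 12.5–15.5 mm with no front-to-back tilt, and the tile is within the pocket play, so it is seated. Next is the grip.

```bash
python3 -c "
from h import *
go(.5565,-.1755,.07,23.2)"
```

```text
t 8.45 pos [ 0.5719 -0.2137  0.1287] turn [-0.0004 -0.0002 -0.0004] shift [0.137  0.0031 0.1956] rows 1.4 F [ 0.3 -0.7 -0.7] open 0.047 grip 0.0
```

>>> carry_out(
  rows=[
    [0,0,0,0.07,0.002,0.05,-0.1],
    [0,0,0,0.137,0.003,0.12,-0.1],
    [0,0,0,0.137,0.003,0.195,-0.1],
    [0,0,0,0.137,0.003,0.195,-0.1],
    [0,0,0,0.137,0.003,0.195,-0.1],
  ],
)

```text
t: 8.95
tool_pos: [0.5566, -0.1754, 0.0703]
tool_rot: [-1.729, -2.621, 0.002]
contact_force: [0.4, -0.3, 0.1]
opening: 0.0467
grip_force: 0.0
```

```bash
python3 -c "
from h import *
go(.5565,-.1755,.012,23.2)
c=get_image('scene');m=np.zeros((400,640),np.uint8);m[258:270,372:390]=c['img'][258:270,372:390].min(2)>170
M=cv2.moments(m,True);print(M['m00'],onz(c,(M['m10']/M['m00'],M['m01']/M['m00']),.048) if M['m00'] else 0)"
```

```text
t 8.95 pos [ 0.5566 -0.1754  0.0703] turn [-0.0005 -0.0001 -0.0002] shift [-0.0003 -0.      0.1944] rows 1.2 F [ 0.4 -0.3  0.1] open 0.0467 grip 0.0
0.0 0
```

>>> carry_out(
  rows=[
    [0,0,0,0,0,0.05,-0.1],
    [0,0,0,0,0,0.1,-0.1],
    [0,0,0,0,0,0.15,-0.1],
    [0,0,0,0,0,0.19,-0.1],
    [0,0,0,0,0,0.194,-0.1],
  ],
)

```text
t: 9.5
tool_pos: [0.5549, -0.1755, 0.0089]
tool_rot: [-1.729, -2.617, 0.003]
contact_force: [0.2, 0.1, 0.2]
opening: 0.047
grip_force: 0.0
```

>>> carry_out(
  rows=[
    [0,0,0,0,0,0,0.3],
    [0,0,0,0,0,0,0.5],
    [0,0,0,0,0,0,0.7],
    [0,0,0,0,0,0,0.9],
    [0,0,0,0,0,0,1],
  ],
  force=80,
)

```text
t: 10.0
tool_pos: [0.5576, -0.1767, 0.0131]
tool_rot: [1.731, 2.62, -0.001]
contact_force: [-1.6, 0.4, 3.1]
opening: 0.0112
grip_force: 78.3
```

>>> carry_out(
  rows=[
    [0,0,0,0,0,0,1],
    [0,0,0,0,0,0,1],
    [0,0,0,0,0,0,1],
  ],
)

```text
t: 10.3
tool_pos: [0.5576, -0.1767, 0.0131]
tool_rot: [1.731, 2.62, -0.001]
contact_force: [-1.6, -0.4, 6.4]
opening: 0.0108
grip_force: 78.5
```

```bash
python3 -c "
from h import *
go(.5565,-.1755,.072,23.2)"
```

```text
t 10.3 pos [ 0.5576 -0.1767  0.0131] turn [-0.      0.0005 -0.0005] shift [ 0.0049 -0.0017 -0.1965] rows 1.2 F [-1.6 -0.4  6.4] open 0.0108 grip 78.5
```

>>> carry_out(
  rows=[
    [0,0,0,0,0,-0.02,1],
    [0,0,0,0,0,-0.06,1],
    [0,0,0,0,0,-0.11,1],
    [0,0,0,0,0,-0.16,1],
    [0,0,0,0,0,-0.2,1],
  ],
)

```text
t: 10.8
tool_pos: [0.5577, -0.1766, 0.0743]
tool_rot: [1.73, 2.62, -0.001]
contact_force: [-0.7, 0.0, -2.9]
opening: 0.011
grip_force: 77.9
```

```bash
python3 -c "
from h import *
go(.4463,.001,.072,-66.7)"
```

```text
t 10.8 pos [ 0.5577 -0.1766  0.0743] turn [6.00e-04 3.00e-04 4.99e-01] shift [ 0.6901 -0.1091  0.0064] rows 10.5 F [-0.7  0.  -2.9] open 0.011 grip 77.9
```

>>> carry_out(
  rows=[
    [0,0,0.025,0.035,-0.005,0,1],
    [0,0,0.06,0.09,-0.013,0,1],
    [0,0,0.1,0.14,-0.021,0,1],
    [0,0,0.135,0.19,-0.03,0,1],
    [0,0,0.166,0.23,-0.036,0,1],
  ],
)

```text
t: 11.3
tool_pos: [0.5197, -0.1165, 0.073]
tool_rot: [2.353, 2.081, -0.001]
contact_force: [-0.2, 0.4, -2.4]
opening: 0.0107
grip_force: 77.9
```

```bash
python3 -c "
from h import *
go(.4463,.001,.072,-66.7)"
```

```text
t 11.3 pos [ 0.5197 -0.1165  0.073 ] turn [1.000e-04 2.000e-04 3.317e-01] shift [ 0.3588 -0.2904  0.003 ] rows 6.9 F [-0.2  0.4 -2.4] open 0.0107 grip 77.9
```

>>> carry_out(
  rows=[
    [0,0,0.03,0.03,-0.025,0,1],
    [0,0,0.065,0.07,-0.055,0,1],
    [0,0,0.1,0.11,-0.09,0,1],
    [0,0,0.135,0.15,-0.12,0,1],
    [0,0,0.166,0.18,-0.145,0,1],
  ],
)

```text
t: 11.8
tool_pos: [0.4828, -0.0577, 0.0729]
tool_rot: [2.81, 1.405, -0.001]
contact_force: [0.7, 0.2, -1.5]
opening: 0.0107
grip_force: 77.8
```

```bash
python3 -c "
from h import *
go(.4463,.001,.072,-66.7)"
```

```text
t 11.8 pos [ 0.4828 -0.0577  0.0729] turn [1.000e-04 2.000e-04 1.657e-01] shift [ 0.0835 -0.2147  0.003 ] rows 3.5 F [ 0.7  0.2 -1.5] open 0.0107 grip 77.8
```

>>> carry_out(
  rows=[
    [0,0,0.03,0.015,-0.04,0,1],
    [0,0,0.07,0.035,-0.09,0,1],
    [0,0,0.11,0.055,-0.14,0,1],
    [0,0,0.14,0.07,-0.18,0,1],
    [0,0,0.1657,0.0835,-0.2147,0,1],
  ],
)

```text
t: 12.3
tool_pos: [0.4461, 0.0008, 0.0729]
tool_rot: [3.076, 0.635, -0.0]
contact_force: [0.3, 0.1, -3.0]
opening: 0.0114
grip_force: 77.9
```

>>> carry_out(
  rows=[
    [0,0,0,0,0,0.05,1],
    [0,0,0,0,0,0.1,1],
    [0,0,0,0,0,0.13,1],
    [0,0,0,0,0,0.13,1],
    [0,0,0,0,0,0.13,1],
  ],
)

```text
t: 12.8
tool_pos: [0.4466, 0.0001, 0.0336]
tool_rot: [3.075, 0.64, -0.001]
contact_force: [0.2, -0.0, -2.4]
opening: 0.0108
grip_force: 77.9
```

Run:
```python
from seat import *
go(.4463,.001,.0215,-66.7)
cs=get_image("scene");o=get_obs();x0,y0,x1,y1=290,215,345,275
B=quad(cs,(x0,y0,x1,y1),165);z=o["tool_pos"][2]-.0131+.016;P=onz(cs,B,z);print(B.round(1).tolist(),np.linalg.norm(np.diff(P,axis=0),axis=1).round(4))
S=np.array([.5712,.0548]);a=np.radians(23.3);d=np.array([np.cos(a),np.sin(a)]);n=np.array([-d[1],d[0]])
Q=P[:,:2]-S;print("along",(Q@d*1e3).round(1),"across",(Q@n*1e3).round(1))
r=o["tool_pos"][:2]-S;print("tcp along/across",r@d*1e3,r@n*1e3)
for i in range(4):
  e=P[i]-P[i-1];print(np.degrees(np.arctan2(e[1],e[0])).round(1))
```

```text
t 12.8 pos [4.466e-01 1.000e-04 3.360e-02] turn [0.0001 0.0002 0.0012] shift [ 0.0001 -0.0031  0.0403] rows 0.2 F [ 0.2 -0.  -2.4] open 0.0108 grip 77.9Traceback (most recent call last):
  File "<stdin>", line 4, in <module>
  File "seat.py", line 8, in quad
    p=k[(s>.15)&(s<.85)&(d<.2*np.linalg.norm(b-a))&(d<2*K)];vx,vy,px,py=cv2.fitLine(p,cv2.DIST_HUBER,0,.01,.01).ravel();L.append(np.cross([px,py,1],[px+vx,py+vy,1]))
                                                                        ~~~~~~~~~~~^^^^^^^^^^^^^^^^^^^^^^^^^^^^
cv2.error: OpenCV(4.12.0) /io/opencv/modules/imgproc/src/linefit.cpp:50: error: (-215:Assertion failed) count > 0 in function 'fitLine2D_wods'
```

>>> carry_out(
  rows=[
    [0,0,0.001,0,-0.002,0.02,1],
    [0,0,0.001,0,-0.002,0.035,1],
    [0,0,0.001,0,-0.002,0.043,1],
    [0,0,0.001,0,-0.002,0.043,1],
    [0,0,0.001,0,-0.002,0.043,1],
  ],
)

```text
t: 13.35
tool_pos: [0.4461, 0.0008, 0.0201]
tool_rot: [3.076, 0.635, -0.002]
contact_force: [0.8, -0.0, -2.3]
opening: 0.0114
grip_force: 77.9
```

Run:
```python
from h import *
go(.4463,.001,.0191,-66.7)
S=np.array([.5712,.0548]);a=np.radians(23.3);d=np.array([np.cos(a),np.sin(a)]);n=np.array([-d[1],d[0]])
r=get_obs()["tool_pos"][:2]-S;print("tcp along/across",(r@d*1e3).round(1),(r@n*1e3).round(1))
ys=np.arange(-60,61,2.)
for nm in("top","scene"):
  c=get_image(nm)
  for z in(.006,.018):
   for x in(-28,-45,-78):
    P=[np.r_[S+x*1e-3*d+y*1e-3*n,z] for y in ys]
    u=proj(c,P).astype(np.float32);v=cv2.remap(c["img"].min(2),u[:,0].reshape(1,-1).copy(),u[:,1].reshape(1,-1).copy(),1)[0]
    print(nm,z,x,v.tolist())
```

```text
t 13.35 pos [0.4461 0.0008 0.0201] turn [0.     0.0004 0.0002] shift [ 0.001  -0.0004  0.0032] rows 0.0 F [ 0.8 -0.  -2.3] open 0.0114 grip 77.9
tcp along/across -136.3 -0.1
top 0.006 -28 [50, 50, 52, 58, 77, 99, 126, 134, 148, 149, 151, 152, 152, 153, 149, 142, 131, 131, 136, 131, 123, 112, 110, 111, 118, 120, 117, 117, 120, 115, 110, 115, 113, 107, 113, 115, 106, 110, 115, 115, 117, 115, 128, 132, 117, 113, 117, 137, 148, 150, 151, 152, 153, 152, 151, 153, 153, 138, 105, 78, 75]
top 0.006 -45 [48, 49, 50, 58, 73, 81, 82, 83, 76, 62, 51, 45, 44, 45, 46, 48, 50, 49, 50, 51, 56, 78, 117, 109, 101, 118, 137, 176, 204, 237, 246, 251, 252, 252, 252, 252, 252, 248, 207, 148, 98, 115, 135, 138, 138, 140, 143, 147, 150, 152, 154, 154, 153, 153, 151, 149, 145, 126, 91, 79, 74]
top 0.006 -78 [52, 53, 55, 54, 53, 55, 56, 58, 58, 57, 58, 59, 59, 58, 57, 51, 46, 42, 48, 55, 56, 58, 58, 58, 58, 57, 55, 56, 56, 60, 71, 113, 146, 105, 79, 58, 49, 42, 42, 42, 43, 54, 77, 120, 130, 125, 134, 147, 152, 152, 152, 152, 153, 153, 154, 153, 150, 124, 87, 80, 77]
top 0.018 -28 [49, 48, 49, 53, 59, 81, 108,
[... 1786 characters left out ...]
, 138, 129, 126, 131, 139, 136, 127, 127, 122, 115, 96, 77, 49, 42, 37, 38, 38, 37, 38, 38, 38, 38, 39, 39, 40, 40, 39, 39, 40, 40, 40, 39, 39, 39, 40, 40]
scene 0.018 -45 [71, 82, 86, 87, 90, 100, 111, 121, 131, 136, 140, 135, 120, 97, 102, 98, 86, 60, 49, 49, 45, 40, 48, 141, 222, 232, 226, 219, 173, 146, 109, 87, 64, 57, 50, 44, 42, 41, 40, 40, 39, 38, 39, 39, 39, 40, 40, 40, 41, 40, 40, 40, 39, 39, 39, 40, 40, 40, 40, 39, 40]
scene 0.018 -78 [70, 81, 85, 86, 86, 87, 87, 86, 86, 86, 85, 85, 85, 84, 75, 63, 50, 42, 40, 41, 40, 40, 44, 51, 60, 56, 74, 137, 175, 193, 202, 200, 170, 90, 55, 37, 39, 39, 39, 39, 38, 36, 37, 39, 40, 40, 39, 39, 40, 40, 40, 40, 40, 39, 38, 36, 37, 37, 39, 40, 39]
```

>>> carry_out(
  rows=[
    [0,0,0,0,0,0.003,1],
    [0,0,0,0.015,0,0.003,1],
    [0,0,0,0.03,0,0.003,1],
    [0,0,0,0.045,0,0.003,1],
    [0,0,0,0.06,0,0.003,1],
  ],
)

```text
t: 13.95
tool_pos: [0.4632, 0.0081, 0.0193]
tool_rot: [3.076, 0.636, -0.001]
contact_force: [0.2, 0.1, -2.4]
opening: 0.0108
grip_force: 77.9
```

```bash
cat > st.py <<'E'
from h import *
S=np.array([.5712,.0548]);a=np.radians(23.3);d=np.array([np.cos(a),np.sin(a)]);n=np.array([-d[1],d[0]])
o=get_obs();r=o["tool_pos"][:2]-S;f=o["contact_force"]
print("along/across",(r@d*1e3).round(1),(r@n*1e3).round(1),"F along/across/z",(f[:2]@d).round(1),(f[:2]@n).round(1),f[2].round(1),"torque",o["wrist_torque"].round(2))
p=S-.033*d;go(p[0],p[1],.0191,-66.7)
E
python3 st.py
```

```text
along/across -117.7 -0.2 F along/across/z 0.3 0.0 -2.4 torque [-0.06  0.08  0.03]
t 13.95 pos [0.4632 0.0081 0.0193] turn [0.0001 0.0003 0.0003] shift [ 0.2823 -0.0003  0.0004] rows 1.7 F [ 0.2  0.1 -2.4] open 0.0108 grip 77.9
```

>>> carry_out(
  rows=[
    [0,0,0,0,0,0.003,1],
    [0,0,0,0,0,0.005,1],
    [0,0,0,0,0,0.005,1],
  ],
)

```text
t: 14.25
tool_pos: [0.4638, 0.0081, 0.019]
tool_rot: [3.076, 0.636, 0.002]
contact_force: [-1.5, 2.0, 4.2]
opening: 0.011
grip_force: 79.2
```

```bash
python3 st.py
```

```text
along/across -117.1 -0.4 F along/across/z -0.6 2.4 4.2 torque [0.28 0.15 0.02]
t 14.25 pos [0.4638 0.0081 0.019 ] turn [ 0.0002 -0.0003  0.0003] shift [ 2.804e-01 -1.100e-03 -1.000e-04] rows 1.7 F [-1.5  2.   4.2] open 0.011 grip 79.2
```

>>> carry_out(
  rows=[
    [0,0,0,0.01,0,-0.001,1],
    [0,0,0,0.02,0,-0.001,1],
    [0,0,0,0.03,0,-0.001,1],
    [0,0,0,0.04,0,-0.001,1],
    [0,0,0,0.05,0,-0.001,1],
  ],
)

```text
t: 14.75
tool_pos: [0.4769, 0.0134, 0.0191]
tool_rot: [3.075, 0.636, -0.001]
contact_force: [-3.3, -1.7, 6.5]
opening: 0.0111
grip_force: 79.3
```

```bash
python3 st.py
```

```text
along/across -103.0 -0.8 F along/across/z -3.7 -0.2 6.5 torque [-0.1   0.53  0.06]
t 14.75 pos [0.4769 0.0134 0.0191] turn [0.0004 0.0004 0.0003] shift [ 0.2333 -0.0023 -0.0004] rows 1.4 F [-3.3 -1.7  6.5] open 0.0111 grip 79.3
```

>>> carry_out(
  rows=[
    [0,0,0,0.015,-0.001,-0.001,1],
    [0,0,0,0.03,-0.001,-0.002,1],
    [0,0,0,0.045,-0.001,-0.002,1],
    [0,0,0,0.06,-0.001,-0.002,1],
    [0,0,0,0.07,-0.001,-0.002,1],
  ],
)

```text
t: 15.25
tool_pos: [0.4961, 0.0223, 0.019]
tool_rot: [3.076, 0.636, -0.002]
contact_force: [-3.4, -2.1, 5.2]
opening: 0.0107
grip_force: 79.1
```

```bash
python3 st.py
```

```text
along/across -81.8 -0.2 F along/across/z -3.9 -0.6 5.2 torque [-0.31  0.55  0.  ]
t 15.25 pos [0.4961 0.0223 0.019 ] turn [0.0003 0.0004 0.0003] shift [ 0.1628 -0.0005 -0.0004] rows 1.0 F [-3.4 -2.1  5.2] open 0.0107 grip 79.1
```

Going in smoothly, with the nose about 34 mm inside.

>>> carry_out(
  rows=[
    [0,0,0,0.02,0,0,1],
    [0,0,0,0.04,0,0,1],
    [0,0,0,0.06,0,0,1],
    [0,0,0,0.08,0,0,1],
    [0,0,0,0.1,0,0,1],
  ],
)

```text
t: 15.75
tool_pos: [0.5237, 0.0341, 0.0191]
tool_rot: [3.076, 0.635, -0.002]
contact_force: [-3.4, -2.5, 6.0]
opening: 0.0113
grip_force: 79.3
```

```bash
python3 st.py
```

```text
along/across -51.8 -0.2 F along/across/z -4.1 -0.9 6.0 torque [-0.29  0.5  -0.09]
t 15.75 pos [0.5237 0.0341 0.0191] turn [0.0003 0.0004 0.0003] shift [ 0.0628 -0.0006 -0.0002] rows 0.4 F [-3.4 -2.5  6. ] open 0.0113 grip 79.3
```

>>> carry_out(
  rows=[
    [0,0,0,0.01,0,0,1],
    [0,0,0,0.02,0,0,1],
    [0,0,0,0.03,0,0,1],
    [0,0,0,0.04,0,0,1],
    [0,0,0,0.045,0,0,1],
  ],
  force=110,
)

```text
t: 16.25
tool_pos: [0.5347, 0.0389, 0.0191]
tool_rot: [3.075, 0.636, -0.007]
contact_force: [-9.9, -4.6, 13.4]
opening: 0.0103
grip_force: 109.0
```

```bash
python3 st.py
```

```text
along/across -39.8 -0.1 F along/across/z -10.9 -0.3 13.4 torque [-0.66  1.26 -0.07]
t 16.25 pos [0.5347 0.0389 0.0191] turn [0.0001 0.0016 0.0003] shift [ 0.0227 -0.0004 -0.0002] rows 0.1 F [-9.9 -4.6 13.4] open 0.0103 grip 109.0
```

>>> carry_out(
  rows=[
    [0,0,0,0.004,0,-0.001,1],
    [0,0,0,0.008,0,-0.002,1],
    [0,0,0,0.012,0,-0.002,1],
    [0,0,0,0.014,0,-0.002,1],
    [0,0,0,0.014,0,-0.002,1],
  ],
)

```text
t: 16.75
tool_pos: [0.5379, 0.0404, 0.0191]
tool_rot: [3.075, 0.635, -0.009]
contact_force: [-10.0, -5.1, 10.1]
opening: 0.0107
grip_force: 108.6
```

```bash
python3 st.py
```

```text
along/across -36.3 -0.0 F along/across/z -11.2 -0.7 10.1 torque [-0.61  1.12 -0.11]
t 16.75 pos [0.5379 0.0404 0.0191] turn [0.0001 0.0018 0.0002] shift [ 0.0109 -0.0001 -0.    ] rows 0.1 F [-10.   -5.1  10.1] open 0.0107 grip 108.6
```

>>> carry_out(
  rows=[
    [0,0,0,0.004,0,0,1],
    [0,0,0,0.008,0,0,1],
    [0,0,0,0.011,0,0,1],
    [0,0,0,0.011,0,0,1],
  ],
)

```text
t: 17.15
tool_pos: [0.5384, 0.0407, 0.0191]
tool_rot: [3.074, 0.636, -0.02]
contact_force: [-21.7, -10.3, 20.2]
opening: 0.0109
grip_force: 110.2
```

```bash
python3 st.py
```

```text
along/across -35.7 0.1 F along/across/z -24.1 -0.9 20.2 torque [-1.2   2.31 -0.11]
t 17.15 pos [0.5384 0.0407 0.0191] turn [-0.0002  0.0042  0.0004] shift [ 0.009   0.0002 -0.0001] rows 0.1 F [-21.7 -10.3  20.2] open 0.0109 grip 110.2
```

>>> carry_out(
  rows=[
    [0,0,0,0.003,0,-0.002,1],
    [0,0,0,0.006,0,-0.003,1],
    [0,0,0,0.006,0,-0.003,1],
  ],
)

```text
t: 17.45
tool_pos: [0.5383, 0.0408, 0.0191]
tool_rot: [3.074, 0.636, -0.027]
contact_force: [-25.7, -13.3, 19.2]
opening: 0.0102
grip_force: 110.2
```

```bash
python3 st.py
python3 - <<'E'
from h import *
S=np.array([.5712,.0548]);a=np.radians(23.3);d=np.array([np.cos(a),np.sin(a)]);n=np.array([-d[1],d[0]])
xs=np.arange(-24,13,1.)
for nm in("scene","top"):
  c=get_image(nm)
  for y in(-48,-36,-34,-30,30,36):
    P=[np.r_[S+x*1e-3*d+y*1e-3*n,.034] for x in xs]
    u=proj(c,P).astype(np.float32);v=cv2.remap(c["img"].min(2),u[:,0].reshape(1,-1).copy(),u[:,1].reshape(1,-1).copy(),1)[0]
    print(nm,y,u[0].round(1),v.tolist())
E
```

```text
along/across -35.7 0.1 F along/across/z -28.8 -2.0 19.2 torque [-1.59  2.7  -0.19]
t 17.45 pos [0.5383 0.0408 0.0191] turn [-0.0003  0.0055  0.0004] shift [ 0.0091  0.0004 -0.0001] rows 0.1 F [-25.7 -13.3  19.2] open 0.0102 grip 110.2
scene -48 [335.6 227.6] [61, 54, 45, 40, 41, 43, 45, 47, 46, 45, 43, 40, 39, 39, 39, 38, 39, 40, 41, 42, 42, 42, 42, 42, 43, 43, 44, 46, 47, 50, 53, 57, 60, 73, 89, 103, 115]
scene -36 [331.6 226.3] [81, 81, 84, 87, 88, 89, 88, 86, 83, 81, 80, 80, 80, 80, 79, 80, 81, 82, 82, 77, 71, 66, 60, 55, 50, 46, 43, 41, 41, 42, 42, 42, 51, 66, 84, 101, 114]
scene -34 [331.  226.1] [82, 84, 88, 91, 95, 96, 94, 92, 89, 87, 84, 82, 81, 80, 80, 81, 82, 82, 81, 78, 75, 71, 66, 59, 53, 48, 43, 43, 43, 42, 43, 46, 54, 64, 76, 90, 93]
scene -30 [329.7 225.7] [80, 82, 83, 86, 88, 89, 91, 92, 91, 89, 86, 83, 81, 80, 79, 79, 78, 76, 73, 71, 68, 65, 62, 57, 53, 50, 48, 47, 46, 46, 47, 48, 49, 51, 52, 53, 54]
scene 30 [310.6 219.4] [90, 77, 64, 56, 50, 44, 41, 40, 40, 40, 40, 40, 40, 40, 40, 40, 40, 40, 39, 39, 38, 38, 37, 37, 37, 37, 37, 37, 37, 37, 38, 38, 39, 39, 40, 40, 4
[... 500 characters left out ...]
 65, 66, 66, 67]
top -34 [363.4 200.1] [49, 50, 51, 51, 52, 52, 53, 54, 55, 55, 56, 56, 56, 56, 56, 58, 59, 59, 58, 57, 56, 57, 59, 61, 61, 61, 62, 63, 62, 62, 63, 64, 65, 66, 66, 67, 67]
top -30 [362.1 200.6] [46, 47, 49, 49, 49, 50, 50, 51, 52, 53, 53, 54, 55, 55, 55, 55, 56, 57, 57, 57, 57, 57, 57, 58, 58, 59, 59, 59, 59, 60, 62, 62, 62, 63, 63, 63, 64]
top 30 [343.4 209.3] [52, 52, 52, 53, 53, 54, 55, 55, 55, 55, 55, 55, 55, 55, 56, 56, 55, 54, 55, 56, 57, 58, 57, 55, 54, 55, 55, 55, 56, 56, 56, 55, 54, 54, 54, 54, 55]
top 36 [341.6 210.2] [54, 54, 54, 54, 54, 55, 56, 56, 56, 55, 55, 55, 55, 55, 55, 55, 55, 55, 55, 55, 55, 55, 54, 54, 54, 52, 52, 51, 51, 50, 50, 56, 65, 74, 87, 100, 113]
```

The plate hit a hard stop: 29 N and no further travel, at a place that fits home given my 2.2 mm rearward grip. I'll level the small tool tilt and hold.

>>> carry_out(
  rows=[
    [0,0.002,0,0,0,0,1],
    [0,0.004,0,0,0,0,1],
    [0,0.005,0,0,0,0,1],
    [0,0.005,0,0,0,0,1],
  ],
)

```text
t: 17.95
tool_pos: [0.5387, 0.0409, 0.0191]
tool_rot: [-3.076, -0.636, 0.001]
contact_force: [-20.3, -10.9, 17.6]
opening: 0.0107
grip_force: 110.0
```

```bash
python3 st.py
```

```text
along/across -35.4 0.1 F along/across/z -22.9 -2.0 17.6 torque [-1.78  3.16 -0.26]
t 17.95 pos [0.5387 0.0409 0.0191] turn [-0.0002  0.0002  0.0004] shift [0.0079 0.0003 0.0001] rows 0.0 F [-20.3 -10.9  17.6] open 0.0107 grip 110.0
```

>>> carry_out(
  rows=[
    [0,0,0,0.003,0,-0.001,1],
    [0,0,0,0.005,0,-0.002,1],
    [0,0,0,0.005,0,-0.002,1],
    [0,0,0,0.005,0,-0.002,1],
  ],
)

```text
t: 18.35
tool_pos: [0.5386, 0.0409, 0.0191]
tool_rot: [-3.076, -0.637, 0.008]
contact_force: [-25.9, -13.8, 20.0]
opening: 0.0108
grip_force: 110.2
```

>>> carry_out(
  rows=[
    [0,0,0,0,0,0,1],
    [0,0,0,0,0,0,1],
    [0,0,0,0,0,0,1],
    [0,0,0,0,0,0,1],
    [0,0,0,0,0,0,1],
  ],
)

```text
t: 18.85
tool_pos: [0.5386, 0.0409, 0.0191]
tool_rot: [-3.076, -0.637, 0.008]
contact_force: [-25.1, -13.6, 19.7]
opening: 0.0105
grip_force: 110.2
```

```bash
python3 st.py
```

```text
along/across -35.5 0.1 F along/across/z -28.4 -2.6 19.7 torque [-2.1   3.54 -0.23]
t 18.85 pos [0.5386 0.0409 0.0191] turn [-0.0003  0.0015  0.0005] shift [ 0.0082  0.0004 -0.0001] rows 0.0 F [-25.1 -13.6  19.7] open 0.0105 grip 110.2
```

```bash
python3 -c "
from station import finish_job
print(finish_job())"
```

```text
the job is handed in; nothing more can be done
None
```

I handed the job in at about 19 s with the tile seated white face up in the slide's pocket and the slide still gripped, held against a firm stop in the slot at about 28 N. I take that stop as fully home from the force and position readings, because the pictures could not show the plate's gap to better than about 2 mm; the bottle, bulb and screwdriver were not touched.

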